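# Light the board and point out the crooked capacitor

## Task

A fault photo is to be taken of the circuit board: switch on the desk lamp by pressing the round button on its base fully in with the fingertips, so that it stays in. Then point at the one capacitor that stands crooked: bring the fingertips from above to about 2 cm over the middle of its top, keep them there for at least two seconds without touching the board or anything on it, and finish there, still pointing. Grasp nothing, and leave the lamp and everything else on the bench in its place.

Things in the scene. Friction and masses are not known exactly. Their poses are not given: they have to be found in the camera images.
- lamp_button (a joint): travel of the desk lamp's latching push button in m: 0 up (lamp off), 0.006 fully in (lamp on); it slides straight down, resists with about 3 N, stops at 0.006 and stays wherever it is pushed
- button_top (a point): centre of the top of the lamp's white push button, a low dome 31 mm across in a grey ring, standing 13.5 mm proud of the lamp base when up (its top is then 43.5 mm above the table)
- lamp: white desk lamp, loose on the table, about 1.4 kg: round base 150 mm across and 30 mm high, origin at the centre of its underside. The button is 45 mm from the centre towards the base's own -x; an upright stem 14 mm thick stands 55 mm from the centre towards its own +x (on the side away from the robot) and is 0.39 m high; from its top a 0.31 m light bar reaches out nearly level, turned 60 degrees to the left of the base's +x, away from the robot
- crooked_top (a point): centre of the metal top of the crooked capacitor: the same kind of can as the other three (35 mm across, 50 mm long) but leaning over by 25 degrees, in any direction, in any of the four places of the row. This point lies about 96 mm above the table, the upper rim of the can 7 mm higher; fixed to the board. The point's z axis is vertical
- cap_a: a sound electrolytic capacitor: upright dark can, 35 mm across and 50 mm tall, with a bare metal top; fixed to the board, origin at the centre of its underside
- cap_b: a sound electrolytic capacitor: upright dark can, 35 mm across and 50 mm tall, with a bare metal top; fixed to the board, origin at the centre of its underside
- cap_c: a sound electrolytic capacitor: upright dark can, 35 mm across and 50 mm tall, with a bare metal top; fixed to the board, origin at the centre of its underside
- board: green power-supply circuit board, 150 x 240 mm, held level in a steel bench holder (170 x 320 mm), fixed to the table; origin on the table under the board's centre. The board's top is 43 mm above the table. The four capacitors stand in a row along its own y, 56 mm apart, 42 mm from the centre towards its own -x (the side near the robot); the heat sink, transformer, choke and terminal block behind the row reach at most 31 mm above the board, the upright capacitors 50 mm
- spool: loose spool of solder standing on end, 60 mm across, 50 mm high, between the lamp and the board; origin at the centre of its underside
- flux_jar: loose small round jar, 48 mm across, 42 mm high; origin at the centre of its underside
- screwdriver: loose screwdriver, 170 mm long, lying in front of the board
- multimeter: loose black multimeter lying on its back, 185 x 90 mm, 52 mm high, left of the board; origin at the centre of its underside
- cutters: loose flush cutters with blue handles, 125 mm long, lying flat
- parts_box: loose clear box of small parts, 92 x 132 mm, 33 mm high, behind the board
- tip_cleaner: loose black pot of brass curls, 70 mm across, 42 mm high, left of the board

How it is judged:
By the outcome, as a careful person would: the job done as asked, in the order asked, and still so for the second after the job is handed in, with the robot touching nothing.
It also fails if it takes over 45 s, if anything falls off the work surface, if the arm or the gripper's body presses on something with over 40 N, if the wrist force passes 120 N, or if a joint passes its speed limit or range.

## Robot

A 7-joint arm with a two-finger parallel gripper is mounted at the origin on the work surface. World frame = base frame: x ahead of the robot, y to its left, z up, the work surface at z = 0. Lengths are in m, angles in degrees, forces in N, time in s.
With the tool pointing down it reaches from about 0.35 to 0.9 m from the base axis. Payload 7.2 kg.
Tool frame: the origin (TCP) lies at the very end of the fingers, on their centre line; the grasp point (between the pads) lies 19 mm behind it (env.grasp_offset is the distance from the TCP to the grasp point, in m); z points along the fingers, y is the line along which they close (so a half turn about z gives the same grasp; the last joint's range is limited). The gripper opens to 85 mm and grips with 20 to 120 N. Pads are 22 mm wide; open, the fingers measure 114 mm over their backs; the gripper's body (76 mm by 85 mm) begins 54 mm behind the grasp point. The pads swing forward as they close: fully open they stand 13 mm farther back than shut.
Start: joints at [-78.048, 23.554, -0.728, 91.456, 0.321, 64.991, -4.71], TCP at [0.171, 0.601, 0.231] pointing down, gripper open.
Joint ranges: [-169.25, 169.25], [-16.82, 113.86], [-84.01, 82.57], [7.8, 145.47], [-59.2, 239.2], [7.22, 106.19], [-163.78, 163.78]. Speed limits (degrees/s): [136.94, 136.94, 172.46, 172.46, 180, 180, 180].

## Interface

Orientations are given as a 3x3 rotation matrix whose columns are the frame's x, y, z axes.
In Python, from workcell import env, read_camera, calibration, order gives the robot as it stands. The module is installed in compiled form; this text tells all that it offers.
- The arm moves only by the shell command python3 -m pendant 'ROWS' [FORCE]. ROWS is JSON, one flat list of numbers, 7 for each row, row after row: the turn, a rotation vector about the tool's x, y, z in degrees, then the shift along the tool's x, y, z in m, then the closure, from -1 (fully open) to 1 (shut). A call has exactly 5 rows; each row is the pose to reach, as a shift and turn from the pose commanded when the call began, along the tool's axes at that moment; what a row does not reach only later rows make up. A row lasts 1/8 s, in which the tool goes at most 62.5 mm and 10.7 degrees, less where a joint would pass 70% of its speed; a pose out of reach is approached as far as the arm can. A call with a gripper value outside its range is refused whole. The fingers move at their own pace and stop on an object; FORCE is the grip in N (left out, the last holds). Time passes only in rows, so rows that repeat a pose let the fingers close, or fill a call up. It gives the time, the measured TCP pose, the force, the opening and the grip force at its end, in the units of the state.
- env.read_state(): the state, without advancing time (a new reading comes with each control period).
- read_camera(name): name is "side" or "top"; returns (picture, depth): 400x640x3 uint8, blue, green, red; 400x640 float32, m along the optical axis (not along the pixel's ray), 0 where there is no reading.
- calibration(name): a dict with "mtx" (3x3 intrinsics, pixels), "camera_from_world" (4x4, takes a point from world to camera coordinates). Camera axes: x right, y down, z forward; pixel columns grow to the right and rows downward; lengths in m; the calibration is good to about 2 mm. A picture is of the moment at which its call begins. calibration takes no time and is no camera call.
- order.sign_off(): hands the job in; it is judged then, once.
The state is a dict: "clock": time; "joint_positions": joint angles; "dq": joint speeds; "joint_torque": joint torques, N m; "eef_pos": TCP position; "tcp_rot": TCP orientation; "force": force on the tool from outside, world axes, zero at the start; "moment": the same for the moment, N m; "gripper_width": finger opening in m; "grip_force": force on a finger pad.
Only numpy, scipy, OpenCV 4.12 (cv2) and the standard library are available. Lean on these libraries where they do the work, as an engineer would, in place of code of your own. Each camera call takes 0.05 s, during which the arm holds its last target. There are 200 camera calls.

## Working session

There is one attempt and no reset: what is moved stays moved. The work goes in short steps, Python scripts to look and compute and a shell command to move; the robot and the scene stay as the last step left them, time stands still between calls to the robot, and variables do not carry over. Pictures are saved under pics/ and viewed, at most 10 in all, crops included, and the job is handed in when it is done.

```bash
mkdir -p pics; cat > h.py <<'E'
import numpy as np, cv2
from workcell import env, read_camera, calibration, order
def cloud(n,d):
    c=calibration(n);K=np.array(c["mtx"]);T=np.linalg.inv(np.array(c["camera_from_world"]))
    v,u=np.mgrid[:d.shape[0],:d.shape[1]]
    P=np.stack([(u-K[0,2])/K[0,0]*d,(v-K[1,2])/K[1,1]*d,d],-1)
    W=P@T[:3,:3].T+T[:3,3]; W[d<=0]=np.nan
    return W
E
python3 - <<'E'
from h import *
for n in("side","top"):
    p,d=read_camera(n);cv2.imwrite(f"pics/{n}0.png",p);np.save(n+"_d.npy",d)
    c=calibration(n);print(n,np.linalg.inv(np.array(c["camera_from_world"])).round(3))
s=env.read_state();print(s["clock"],s["eef_pos"],np.round(s["tcp_rot"],3))
E
```

```text
side [[ 0.998 -0.056  0.039  0.504]
 [-0.068 -0.748  0.66  -1.065]
 [-0.008 -0.661 -0.75   1.321]
 [ 0.     0.     0.     1.   ]]
top [[-0.006 -0.983  0.185  0.344]
 [-1.     0.005 -0.003  0.012]
 [ 0.002 -0.185 -0.983  1.14 ]
 [ 0.     0.     0.     1.   ]]
0.1 [0.17072247 0.6007706  0.23053883] [[-0.962  0.273 -0.   ]
 [ 0.273  0.962 -0.001]
 [-0.    -0.001 -1.   ]]
```

View pics/side0.png

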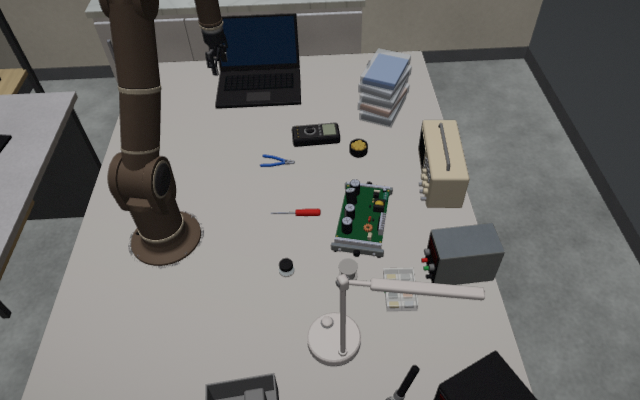

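View pics/top0.png

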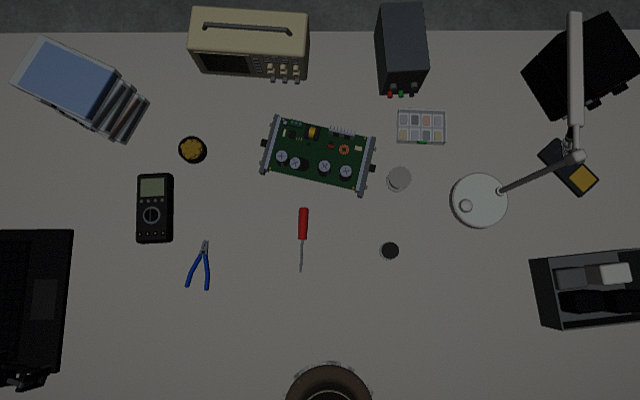

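The side view shows the button near (327,322) and the capacitor row at x≈350. The top view shows the button at (466,206) and the can tops at (281,156), (296,162), (324,167) and (345,172). The second can from the left breaks the spacing, so it is probably the crooked one.

```bash
python3 - <<'E'
from h import *
t=cv2.imread("pics/top0.png");s=cv2.imread("pics/side0.png")
a=cv2.resize(t[105:205,250:390],None,fx=5,fy=5,interpolation=cv2.INTER_CUBIC)
b=cv2.resize(s[170:265,320:400],None,fx=5,fy=5,interpolation=cv2.INTER_CUBIC)
cv2.imwrite("pics/capt.png",cv2.convertScaleAbs(a,alpha=1.6)); cv2.imwrite("pics/caps.png",b)
W={n:cloud(n,np.load(n+"_d.npy")) for n in("top","side")}
w=W["top"]
for u,v in((281,156),(296,162),(324,167),(345,172),(466,206),(480,205),(399,179),(390,250)):
    print(u,v,w[v,u].round(3),"med",np.nanmedian(w[v-1:v+2,u-1:u+2].reshape(-1,3),0).round(3))
for n in W:
    w=W[n]; x=w[...,0];y=w[...,1];z=w[...,2]
    # caps: points higher than 85mm in the board region
    m=((z>.08)&(z<.115)&(x>.45)&(x<.7)&(y>-.15)&(y<.2)).astype(np.uint8)
    k,l,st,c=cv2.connectedComponentsWithStats(m)
    for i in range(1,k):
        if st[i,4]>5: q=w[l==i]; print(n,"cap",c[i].round(1),st[i,4],((q.min(0)+q.max(0))/2).round(3),q.mean(0).round(3),q[:,2].min().round(3),q[:,2].max().round(3))
    m=((z>.036)&(z<.05)&(x>.3)&(x<.6)&(y>-.5)&(y<-.2)).astype(np.uint8)
    k,l,st,c=cv2.connectedComponentsWithStats(m)
    for i in range(1,k):
        if st[i,4]>5: q=w[l==i]; print(n,"but",c[i].round(1),st[i,4],((q.min(0)+q.max(0))/2).round(3),q.mean(0).round(3),q[:,2].max().round(3))
E
```

```text
281 156 [0.633 0.116 0.093] med [0.632 0.116 0.092]
296 162 [0.616 0.078 0.096] med [0.616 0.078 0.097]
324 167 [0.602 0.007 0.097] med [0.604 0.007 0.092]
345 172 [ 0.591 -0.046  0.088] med [ 0.59  -0.046  0.092]
466 206 [ 0.51  -0.363  0.041] med [ 0.509 -0.362  0.043]
480 205 [ 0.514 -0.405  0.028] med [ 0.514 -0.404  0.03 ]
399 179 [ 0.581 -0.189  0.05 ] med [ 0.58  -0.189  0.051]
390 250 [ 0.397 -0.16   0.043] med [ 0.397 -0.16   0.042]
top cap [281.3 156.5] 153 [0.632 0.116 0.09 ] [0.632 0.116 0.092] 0.081 0.099
top cap [296.5 163.2] 178 [0.615 0.076 0.092] [0.613 0.077 0.094] 0.08 0.103
top cap [323.9 166.5] 153 [0.606 0.008 0.089] [0.605 0.008 0.092] 0.081 0.097
top cap [345.3 171.5] 151 [ 0.592 -0.047  0.09 ] [ 0.592 -0.046  0.092] 0.083 0.098
top but [406.6 179.3] 52 [ 0.579 -0.21   0.048] [ 0.58  -0.21   0.048] 0.05
top but [498.8 191.5] 44 [ 0.549 -0.455  0.043] [ 0.547 -0.452  0.042] 0.049
top but [465.7 205.3] 107 [ 0.511 -0.363  0.042] [ 0.511 -0.363  0.041] 0.047
side cap [352.2 188.5] 179 [0.625 0.095 0.095] [0.624 0.088 0.093] 0.08 0.111
side cap [349.1 208.5] 98 [0.606 0.004 0.091] [0.606 0.002 0.092] 0.08 0.101
side cap [346.2 221.6] 100 [ 0.593 -0.051  0.091] [ 0.593 -0.053  0.093] 0.08 0.102
side but [326.4 321. ] 93 [ 0.512 -0.367  0.043] [ 0.512 -0.368  0.043] 0.05
side but [342. 352.] 41 [ 0.549 -0.461  0.043] [ 0.549 -0.463  0.043] 0.049
```

View pics/capt.png

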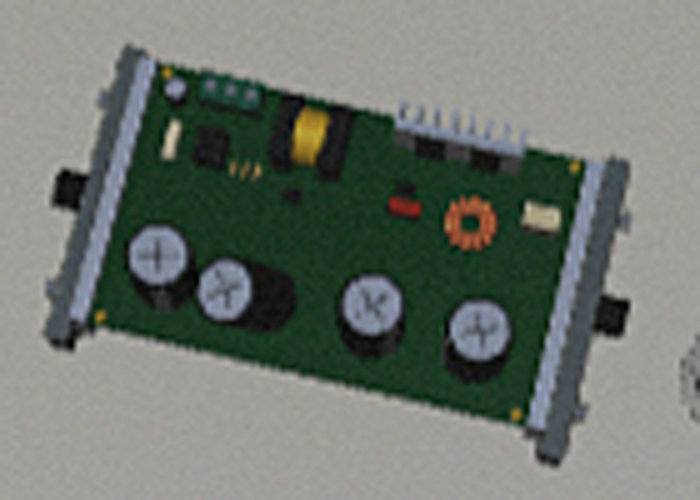

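View pics/caps.png

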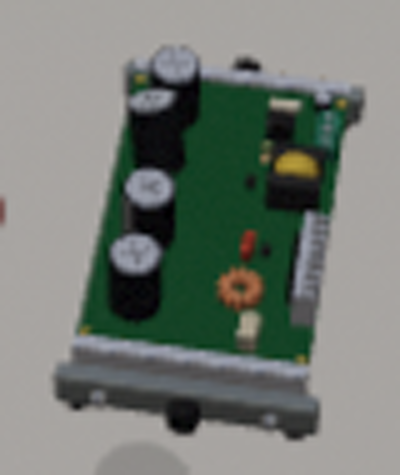

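The crooked can is the second from the left, with its top at about (0.615, 0.080, 0.096) and leaning towards +y. The button is at about (0.511, -0.364, 0.043). First I go around the base at a safe height with the fingers shut, via (0.5, 0.15, 0.23).

```bash
cat > go.py <<'E'
import sys
from h import *
s=env.read_state();R=np.array(s["tcp_rot"]);p=np.array(s["eef_pos"])
print(s["clock"],p.round(4),np.round(s["force"],1),"q",np.round(s["joint_positions"],0),"w",round(s["gripper_width"],4),"Rz",R[:,2].round(3))
t=[float(a) for a in sys.argv[1:4]]
print("tool delta",(R.T@(np.array(t)-p)).round(4))
E
python3 -m pendant '[0,0,0,-0.04,-0.03,0,1, 0,0,0,-0.09,-0.066,0,1, 0,0,0,-0.14,-0.103,0,1, 0,0,0,-0.19,-0.14,0,1, 0,0,0,-0.24,-0.177,0,1]'
python3 -m pendant '[0,0,0,-0.05,-0.037,0,1, 0,0,0,-0.1,-0.075,0,1, 0,0,0,-0.15,-0.11,0,1, 0,0,0,-0.18,-0.135,0,1, 0,0,0,-0.19,-0.145,0,1]'
python3 go.py .511 -.364 .2
```

```text
clock: 0.72
eef_pos: [0.3542, 0.3635, 0.2312]
tcp_rot: [[-0.962, 0.273, -0.0], [0.273, 0.962, -0.0], [0.0, -0.0, -1.0]]
force: [0.6, 1.1, -0.2]
gripper_width: 0.0003
grip_force: 0.0
clock: 1.35
eef_pos: [0.4974, 0.1713, 0.231]
tcp_rot: [[-0.961, 0.277, -0.0], [0.277, 0.961, -0.001], [-0.0, -0.001, -1.0]]
force: [-0.5, 0.1, 0.6]
gripper_width: -0.0
grip_force: 0.0
1.35 [0.4974 0.1713 0.231 ] [-0.5  0.1  0.6] q [-36.  14.  15. 106.  -4.  61.  54.] w -0.0 Rz [-0.    -0.001 -1.   ]
tool delta [-0.1613 -0.5106  0.0315]
```

```bash

python3 -m pendant '[0,0,0,-0.017,-0.053,0,1, 0,0,0,-0.034,-0.106,0,1, 0,0,0,-0.05,-0.16,0.01,1, 0,0,0,-0.067,-0.212,0.01,1, 0,0,0,-0.085,-0.265,0.01,1]'
python3 -m pendant '[0,0,0,-0.016,-0.05,0,1, 0,0,0,-0.032,-0.1,0.01,1, 0,0,0,-0.05,-0.155,0.02,1, 0,0,0,-0.065,-0.21,0.02,1, 0,0,0,-0.075,-0.235,0.02,1]' | head -2
python3 go.py .511 -.364 .085
```

```text
clock: 1.98
eef_pos: [0.5056, -0.1042, 0.2211]
tcp_rot: [[-0.963, 0.271, -0.0], [0.271, 0.963, 0.001], [0.0, 0.001, -1.0]]
force: [0.8, -0.2, -0.4]
gripper_width: 0.0
grip_force: 0.0
clock: 2.6
eef_pos: [0.513, -0.353, 0.2007]
2.6 [ 0.513  -0.353   0.2007] [ 0.1 -0.6 -0.4] q [ 10.  26.  28.  95. -14.  62. 116.] w -0.0003 Rz [-0.001 -0.    -1.   ]
tool delta [-0.0012 -0.011   0.1157]
```

```bash

python3 -m pendant '[0,0,0,-0.001,-0.011,0.02,1, 0,0,0,-0.001,-0.011,0.05,1, 0,0,0,-0.001,-0.011,0.08,1, 0,0,0,-0.001,-0.011,0.105,1, 0,0,0,-0.001,-0.011,0.115,1]' | head -2
python3 go.py .511 -.364 .046
python3 - <<'E'
from h import *
p,_=read_camera("side");q,_=read_camera("top")
a=cv2.resize(p[250:370,280:380],None,fx=4,fy=4,interpolation=cv2.INTER_CUBIC)
b=cv2.resize(q[140:260,420:520],None,fx=4,fy=4,interpolation=cv2.INTER_CUBIC)
cv2.imwrite("pics/near.png",np.hstack([a,cv2.convertScaleAbs(b,alpha=1.6)]))
E
```

```text
clock: 3.22
eef_pos: [0.5111, -0.3585, 0.0835]
3.225 [ 0.5111 -0.3585  0.0835] [-0.8  0.2  0.3] q [ 13.  34.  25. 101. -18.  49. 120.] w 0.0004 Rz [-0.003  0.003 -1.   ]
tool delta [-0.0016 -0.0054  0.0374]
```

View pics/near.png

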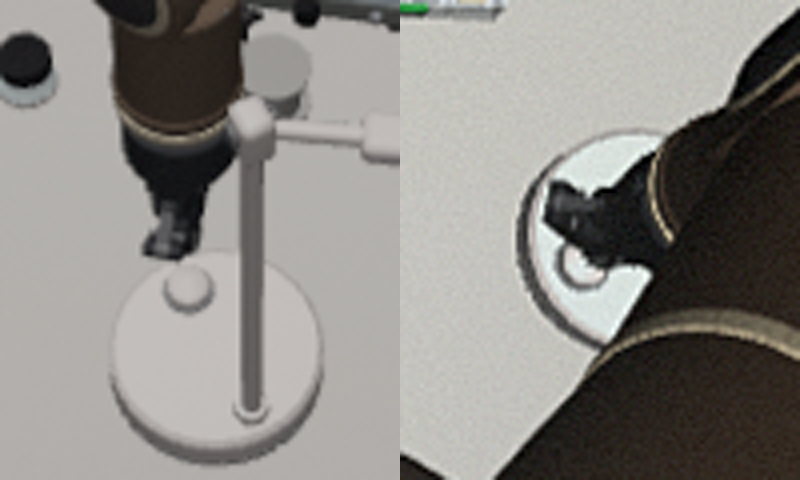

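The side crop (left) shows the shut fingertips just above and behind the button. The tip is at about full-frame (322,313) and the button at (327,321). The arm is clear of the stem. I'll check the tip against the calibration.

```bash
python3 - <<'E'
from h import *
s=env.read_state()
for n in("side","top"):
    c=calibration(n);K=np.array(c["mtx"]);T=np.array(c["camera_from_world"])
    for nm,P in(("tcp",s["eef_pos"]),("button",[.511,-.365,.0435])):
        x=K@(T@np.append(P,1))[:3];print(n,nm,(x[:2]/x[2]).round(1))
E
python3 go.py .5115 -.365 .046
```

```text
side tcp [325.7 310.8]
side button [326.1 319.9]
top tcp [470.3 202.7]
top button [466.9 205.3]
3.325 [ 0.5113 -0.3597  0.0846] [0.  1.2 0.3] q [ 13.  34.  25. 100. -18.  50. 120.] w -0.0002 Rz [-0.002  0.002 -1.   ]
tool delta [-0.0017 -0.0051  0.0386]
```

```bash
python3 - <<'E'
from h import *
p,d=read_camera("side");w=cloud("side",d)
x,y,z=w[...,0],w[...,1],w[...,2]
for a,b in((.07,.09),(.09,.105),(.105,.12)):
    m=(abs(x-.511)<.06)&(y>-.42)&(y<-.3)&(z>a)&(z<b);q=w[m];v,u=np.where(m)
    print(a,len(q),np.percentile(q,[3,50,97],axis=0).round(3).tolist(),u.min(),u.max(),v.max())
m=(abs(x-.511)<.03)&(abs(y+.365)<.03)&(z>.036)&(z<.055);v,u=np.where(m);print("button",w[m].mean(0).round(4),np.percentile(w[m],[3,97],axis=0).round(3).tolist(),u.mean(),v.mean())
E
```

```text
Traceback (most recent call last):
IndexError: index -1 is out of bounds for axis 0 with size 0
```

```bash
python3 - <<'E'
from h import *
p,d=read_camera("side");w=cloud("side",d)
c=calibration("side");print(np.array(c["mtx"]).round(1).tolist())
cv2.imwrite("pics/n2.png",cv2.resize(p[285:330,305:350],None,fx=12,fy=12,interpolation=cv2.INTER_NEAREST))
for v in range(300,326,3): print(v,[(u,*w[v,u].round(3).tolist()) for u in range(316,332,3)])
E
```

```text
[[505.9, 0.0, 336.7], [0.0, 505.9, 205.8], [0.0, 0.0, 1.0]]
300 [(316, 0.485, -0.274, 0.001), (319, 0.495, -0.397, 0.206), (322, 0.503, -0.398, 0.206), (325, 0.51, -0.397, 0.204), (328, 0.518, -0.378, 0.171), (331, 0.526, -0.37, 0.157)]
303 [(316, 0.484, -0.283, -0.0), (319, 0.495, -0.399, 0.194), (322, 0.502, -0.398, 0.193), (325, 0.51, -0.4, 0.195), (328, 0.518, -0.379, 0.158), (331, 0.529, -0.287, 0.0)]
306 [(316, 0.484, -0.293, 0.0), (319, 0.493, -0.292, -0.002), (322, 0.502, -0.404, 0.188), (325, 0.51, -0.38, 0.145), (328, 0.518, -0.377, 0.139), (331, 0.528, -0.298, 0.002)]
309 [(316, 0.486, -0.409, 0.183), (319, 0.494, -0.411, 0.185), (322, 0.502, -0.411, 0.184), (325, 0.509, -0.409, 0.18), (328, 0.517, -0.387, 0.141), (331, 0.528, -0.308, 0.002)]
312 [(316, 0.486, -0.415, 0.179), (319, 0.494, -0.416, 0.18), (322, 0.501, -0.419, 0.183), (325, 0.509, -0.418, 0.181), (328, 0.517, -0.37, 0.095), (331, 0.527, -0.317, 0.001)]
315 [(316, 0.483, -0.325, 0.003), (319, 0.491, -0.321, -0.005), (322, 0.5, -0.341, 0.03), (325, 0.509, -0.345, 0.036), (328, 0.517, -0.343, 0.031), (331, 0.526, -0.345, 0.034)]
318 [(316, 0.482, -0.332, -0.001), (319, 0.491, -0.351, 0.031), (322, 0.5, -0.357, 0.041), (325, 0.508, -0.358, 0.043), (328, 0.517, -0.361, 0.045), (331, 0.525, -0.357, 0.038)]
321 [(316, 0.482, -0.361, 0.033), (319, 0.491, -0.359, 0.03), (322, 0.499, -0.369, 0.047), (325, 0.508, -0.37, 0.046), (328, 0.516, -0.37, 0.046), (331, 0.525, -0.367, 0.038)]
324 [(316, 0.482, -0.37, 0.032), (319, 0.491, -0.37, 0.032), (322, 0.499, -0.372, 0.034), (325, 0.507, -0.377, 0.043), (328, 0.516, -0.377, 0.041), (331, 0.524, -0.372, 0.032)]
```

View pics/n2.png

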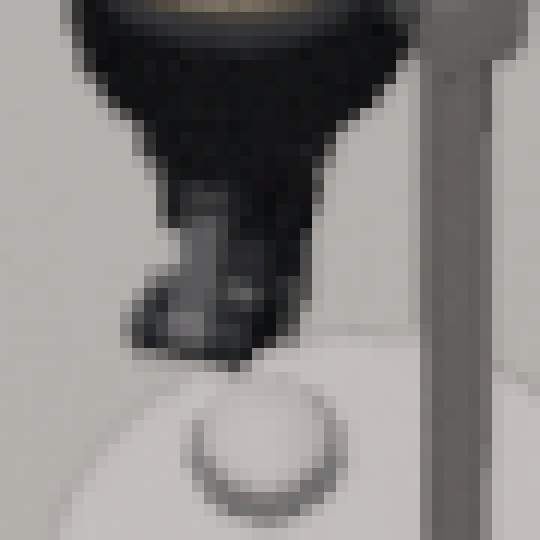

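The part seen is a gripper knuckle at z≈0.18 that hides the tip, so there is no mismatch. The dome centre at (327,321) gives about (0.512,-0.366). I go down now.

```bash

python3 -m pendant '[0,0,0,-0.001,-0.003,0.008,1, 0,0,0,-0.002,-0.005,0.02,1, 0,0,0,-0.002,-0.006,0.03,1, 0,0,0,-0.002,-0.006,0.036,1, 0,0,0,-0.002,-0.006,0.036,1]' | head -4
python3 go.py .512 -.366 .0375
```

```text
clock: 4.05
eef_pos: [0.5116, -0.3677, 0.0495]
tcp_rot: [[-0.962, 0.273, -0.001], [0.273, 0.962, 0.001], [0.001, 0.0, -1.0]]
force: [-0.0, -0.6, 0.2]
4.05 [ 0.5116 -0.3677  0.0495] [-0.  -0.6  0.2] q [ 15.  37.  24. 101. -20.  46. 122.] w 0.0002 Rz [-0.001  0.001 -1.   ]
tool delta [0.     0.0017 0.012 ]
```

```bash

python3 -m pendant '[0,0,0,0,0.001,0.003,1, 0,0,0,0,0.001,0.006,1, 0,0,0,0,0.001,0.009,1, 0,0,0,0,0.001,0.011,1, 0,0,0,0,0.001,0.011,1]' | head -4
python3 go.py .512 -.366 .0375
```

```text
clock: 4.68
eef_pos: [0.5124, -0.3669, 0.0393]
tcp_rot: [[-0.962, 0.273, 0.0], [0.273, 0.962, 0.0], [-0.0, 0.0, -1.0]]
force: [0.6, 1.0, 1.0]
4.675 [ 0.5124 -0.3669  0.0393] [0.6 1.  1. ] q [ 15.  38.  23. 101. -20.  45. 122.] w -0.0001 Rz [ 0.  0. -1.]
tool delta [0.0007 0.0007 0.0018]
```

```bash

python3 -m pendant '[0,0,0,0,0,0.001,1, 0,0,0,0,0,0.0015,1, 0,0,0,0,0,0.002,1, 0,0,0,0,0,0.002,1, 0,0,0,0,0,0.002,1]' | sed -n '2p;4p'; python3 -m pendant '[0,0,0,0,0,0.0005,1, 0,0,0,0,0,0.001,1, 0,0,0,0,0,0.001,1, 0,0,0,0,0,0.001,1, 0,0,0,0,0,0.001,1]' | sed -n '2p;4p'
```

```text
eef_pos: [0.5124, -0.3669, 0.0374]
force: [0.2, 1.2, 4.2]
eef_pos: [0.5125, -0.367, 0.0372]
force: [-1.4, 2.9, 11.4]
```

The force went from 3 N to 11 N at z≈0.037, so the button is on its stop. I give it one slight extra push, then lift straight up.

```bash

python3 -m pendant '[0,0,0,0,0,0.0005,1, 0,0,0,0,0,0.001,1, 0,0,0,0,0,0.001,1, 0,0,0,0,0,0.001,1, 0,0,0,0,0,0.001,1]' | sed -n '2p;4p'
python3 -m pendant '[0,0,0,0,0,-0.005,1, 0,0,0,0,0,-0.02,1, 0,0,0,0,0,-0.05,1, 0,0,0,0,0,-0.1,1, 0,0,0,0,0,-0.15,1]' | sed -n '2p;4p'
python3 -m pendant '[0,0,0,0.01,0.05,-0.02,1, 0,0,0,0.02,0.1,-0.04,1, 0,0,0,0.03,0.15,-0.04,1, 0,0,0,0.04,0.2,-0.04,1, 0,0,0,0.05,0.25,-0.04,1]'| sed -n '2p;4p'
python3 - <<'E'
from h import *
p,d=read_camera("side");w=cloud("side",d);x,y,z=w[...,0],w[...,1],w[...,2]
q,e=read_camera("top");wt=cloud("top",e)
d0=np.load("side_d.npy");e0=np.load("top_d.npy")
for n,a,a0,(v,u) in(("side",w,cloud("side",d0),(321,327)),("top",wt,cloud("top",e0),(205,466))):
    f=lambda k:np.nanmean(k[v-2:v+3,u-2:u+3,2]).round(4);print(n,"button z before/after",f(a0),f(a))
cv2.imwrite("pics/after.png",np.hstack([cv2.resize(p[250:370,270:390],None,fx=3,fy=3),cv2.resize(q[140:260,420:540],None,fx=3,fy=3)]))
E
python3 go.py .615 .08 .17
```

```text
eef_pos: [0.5125, -0.367, 0.0371]
force: [-3.4, 5.0, 17.9]
eef_pos: [0.5116, -0.3671, 0.1869]
force: [-0.1, 0.3, -0.2]
eef_pos: [0.5322, -0.1115, 0.2259]
force: [-0.0, 0.6, 0.6]
side button z before/after 0.0441 0.0385
top button z before/after 0.0425 0.0367
7.9 [ 0.533  -0.1062  0.2254] [-0.4 -0.6 -0. ] q [-14.  17.  25. 105.  -8.  61.  89.] w -0.0001 Rz [-0.     0.003 -1.   ]
tool delta [-0.0297  0.2012  0.0559]
```

View pics/after.png

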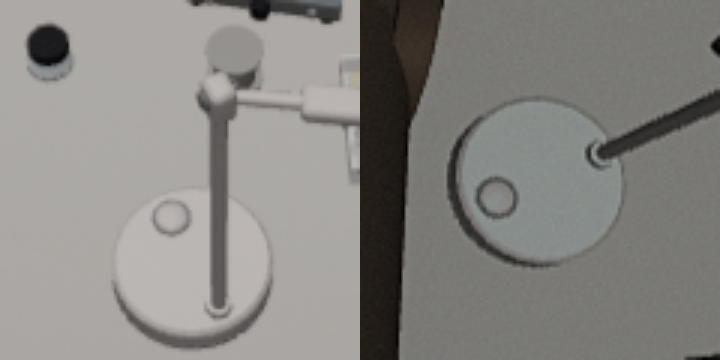

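Both views show the button about 5.8 mm lower, at side crop (171,216) and top crop (496,197). The lamp has not moved. Next I triangulate the crooked top and move above it.

```bash

python3 -m pendant '[0,0,0,-0.008,0.05,0,1, 0,0,0,-0.015,0.1,0,1, 0,0,0,-0.022,0.15,0,1, 0,0,0,-0.03,0.19,0,1, 0,0,0,-0.03,0.2,0,1]'| sed -n '2p;4p'
python3 - <<'E'
from h import *
L=[]
for n,u,v in(("top",294.8,162.8),("side",350.,189.2)):
    c=calibration(n);K=np.array(c["mtx"]);T=np.array(c["camera_from_world"]);L.append((K@T[:3],u,v))
    Ti=np.linalg.inv(T);r=Ti[:3,:3]@np.linalg.inv(K)@[u,v,1];o=Ti[:3,3];print(n,(o+r*(.096-o[2])/r[2]).round(4))
X=cv2.triangulatePoints(L[0][0],L[1][0],np.array([L[0][1:]]).T.astype(float),np.array([L[1][1:]]).T.astype(float))
print((X[:3]/X[3]).ravel().round(4))
E
python3 go.py .615 .081 .116
```

```text
eef_pos: [0.6165, 0.0741, 0.225]
force: [0.5, -0.1, 0.9]
top [0.6139 0.0809 0.096 ]
side [0.6162 0.0827 0.096 ]
[0.6151 0.0812 0.0971]
8.525 [0.6165 0.0741 0.225 ] [ 0.5 -0.1  0.9] q [-27.  24.  21.  94. -10.  64.  71.] w -0.0001 Rz [-0.  0. -1.]
tool delta [0.0033 0.0062 0.109 ]
```

```bash

python3 -m pendant '[0,0,0,0,0,0.01,1, 0,0,0,0,0,0.04,1, 0,0,0,0,0,0.07,1, 0,0,0,0,0,0.08,1, 0,0,0,0,0,0.08,1]'| sed -n '2p;4p'
python3 go.py .615 .0812 .117
```

```text
eef_pos: [0.6156, 0.07, 0.1451]
force: [0.4, 0.6, 1.1]
9.15 [0.6156 0.07   0.1451] [0.4 0.6 1.1] q [-26.  29.  20.  99. -12.  55.  73.] w -0.0001 Rz [-0.001 -0.001 -1.   ]
tool delta [0.0037 0.0107 0.0281]
```

```bash

python3 -m pendant '[0,0,0,0.002,0.005,0,1, 0,0,0,0.004,0.01,0.01,1, 0,0,0,0.004,0.01,0.02,1, 0,0,0,0.004,0.011,0.028,1, 0,0,0,0.004,0.011,0.028,1]'| sed -n '2p;4p'
python3 go.py .615 .0812 .117
```

```text
eef_pos: [0.6146, 0.083, 0.1163]
force: [0.0, 0.5, -0.7]
9.775 [0.6146 0.083  0.1163] [ 0.   0.5 -0.7] q [-26.  31.  19. 100. -12.  52.  73.] w -0.0 Rz [-0.002 -0.    -1.   ]
tool delta [-0.0009 -0.0016 -0.0007]
```

Within 2 mm of the target. I hold for over two seconds and check with a picture.

```bash

for i in 1; do python3 -m pendant '[0,0,0,0,-0.001,0,1, 0,0,0,0,-0.001,0,1, 0,0,0,0,-0.001,0,1, 0,0,0,0,-0.001,0,1, 0,0,0,0,-0.001,0,1]'| sed -n '2p;4p'; done
python3 -m pendant '[0,0,0,0,0,0,1, 0,0,0,0,0,0,1, 0,0,0,0,0,0,1, 0,0,0,0,0,0,1, 0,0,0,0,0,0,1]'| sed -n '2p'
python3 -m pendant '[0,0,0,0,0,0,1, 0,0,0,0,0,0,1, 0,0,0,0,0,0,1, 0,0,0,0,0,0,1, 0,0,0,0,0,0,1]'| sed -n '2p'
python3 -m pendant '[0,0,0,0,0,0,1, 0,0,0,0,0,0,1, 0,0,0,0,0,0,1, 0,0,0,0,0,0,1, 0,0,0,0,0,0,1]'| sed -n '2p'
python3 -m pendant '[0,0,0,0,0,0,1, 0,0,0,0,0,0,1, 0,0,0,0,0,0,1, 0,0,0,0,0,0,1, 0,0,0,0,0,0,1]'| sed -n '1,4p'
python3 - <<'E'
from h import *
p,d=read_camera("side");cv2.imwrite("pics/end.png",cv2.resize(p[150:270,300:420],None,fx=4,fy=4,interpolation=cv2.INTER_CUBIC))
E
python3 go.py .615 .0812 .117
```

```text
eef_pos: [0.6149, 0.0822, 0.1174]
force: [-0.7, -0.9, 0.1]
eef_pos: [0.6149, 0.0821, 0.1173]
eef_pos: [0.6149, 0.0821, 0.1173]
eef_pos: [0.6149, 0.0821, 0.1173]
clock: 12.9
eef_pos: [0.6148, 0.0821, 0.1173]
tcp_rot: [[-0.962, 0.273, -0.0], [0.273, 0.962, 0.0], [0.0, 0.0, -1.0]]
force: [-0.2, -0.2, -0.4]
12.95 [0.6148 0.0821 0.1173] [-1.1 -0.1 -0.1] q [-26.  30.  19. 100. -12.  52.  73.] w 0.0 Rz [-0.  0. -1.]
tool delta [-0.0004 -0.0008  0.0003]
```

View pics/end.png

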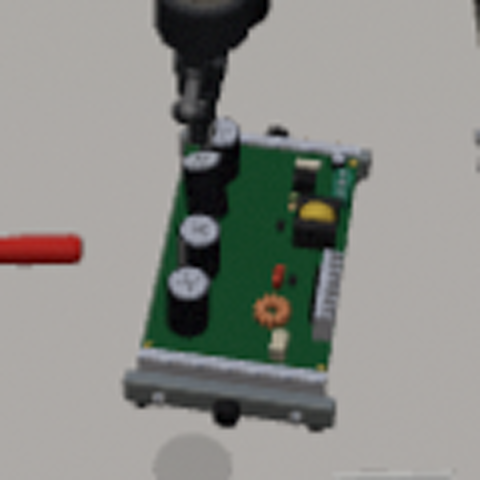

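The picture shows the fingertips at crop (200,140) just above the crooked can's top at (202,160), with a gap and nothing else disturbed. They have been held there over 2.5 s, so I hand in.

```bash
python3 -c "
from workcell import order
print(order.sign_off())"
```

```text
the job is handed in; nothing more can be done
None
```

The job is handed in: the lamp button is pressed fully in and stayed in (about 5.8 mm lower in both camera views), and the fingertips are holding about 2 cm above the top of the crooked capacitor, second from the left seen from the robot, touching nothing.

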